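Pack a lamp-fitting kit tray and cover it

ROBOT

A 6-joint arm with a two-finger parallel gripper is mounted at the origin on the work surface. World frame = base frame: x ahead of the robot, y to its left, z up, the work surface at z = 0. Lengths are in m, angles in rad, forces in N, time in s.
With the tool pointing down it reaches from about 0.375 to 0.9 m from the base axis. Payload 3.1 kg.
Tool frame: the origin (TCP) lies between the finger pads; the fingertips stand 22 mm ahead of it and the grasp point (between the pads) lies 3 mm ahead of it; z points along the fingers, y is the direction in which the jaws open and shut (so a half turn about z gives the same grasp; the last joint's range is limited). The gripper opens to 85 mm and grips with 20 to 120 N. Pads are 22 mm wide; open, the fingers measure 114 mm over their backs; the gripper's body (76 mm by 85 mm) begins 54 mm behind the grasp point. The pads swing forward as they close: fully open they stand 13 mm farther back than shut.
Start: joints at [0.954, 0.527, 1.433, -0, 1.181, -0.178], TCP at [0.265, 0.566, 0.253] pointing down, gripper open.
Joint ranges: [-3.08, 3.08], [-0.75, 2.2], [0.22, 2.44], [-1.43, 4.57], [0, 2.65], [-2.85, 2.85]. Speed limits (rad/s): [2.79, 2.79, 3.14, 3.14, 3.14, 3.14].

INTERFACE

Orientations are given as a unit quaternion [x, y, z, w].
In Python, from station import status, snapshot, manip gives the robot as it stands.
- The arm moves only by the tool move_arm, never from a script. Its argument "plan" is a list that holds one entry, the list of rows, each a list of 7 numbers: the turn, a rotation vector about the tool's x, y, z scaled (see below), then the shift along the tool's x, y, z scaled (see below), then the closure, from 0 (fully open) to 1 (shut). A call has exactly 8 rows; each row is the pose to reach, as a shift and turn from the pose commanded when the call began, along the tool's axes at that moment; what a row does not reach only later rows make up. The controller multiplies each number of a shift by 100 mm and each number of a turn by pi/4 rad. A row lasts 1/8 s, in which the tool goes at most 62.5 mm and 10.7 degrees, less where a joint would pass 70% of its speed; a pose out of reach is approached as far as the arm can. A call with a number of a shift or a turn outside -1 to 1 is refused whole. A call with a gripper value outside its range is refused whole. The fingers move at their own pace and stop on an object; "force" is the grip in N (left out, the last holds). Time passes only in rows, so rows that repeat a pose let the fingers close, or fill a call up. It gives the time, the measured TCP pose, the force and the opening at its end, in the units of the state.
- status.sense(): the state, without advancing time (a new reading comes with each control period).
- snapshot(name): name is "scene" or "top"; returns a dict with "img" (420x560x3 uint8, red, green, blue), "depth" (420x560 float32, m along the optical axis (not along the pixel's ray), 0 where there is no reading), "mtx" (3x3 intrinsics, pixels), "T" (4x4, takes a point from camera to world coordinates). Camera axes: x right, y up, looking along -z (the intrinsics and any distortion apply to the point x, -y, -z); pixel columns grow to the right and rows downward; lengths in m; the calibration is good to about 2 mm. A picture is of the moment at which its call begins.
- manip.sign_off(): hands the job in, once; it reports no verdict.
The state is a dict: "t": time; "q": joint angles; "qd": joint speeds; "tau": joint torques, N m; "tcp_pos": TCP position; "tool_rot": TCP orientation; "force": force on the tool from outside, world axes, zero at the start; "ft_torque": the same for the moment, N m; "finger_gap": opening from 0.0 (shut) to 1.0 (fully open).
Only numpy, scipy, OpenCV 4.12 (cv2) and the standard library are available. Lean on these libraries where they do the work, as an engineer would, in place of code of your own. Each camera call takes 0.05 s, during which the arm holds its last target. There are 200 camera calls.

TASK

Pack this kit: lay the gold T-shaped bracket and the dark steel spanner flat in the blue tray, each in the pocket shaped for it and fully down on the pocket floor. Then lay the black cover board, yellow handle up, on the tray so that it sits flat inside the raised rim. Leave the two lamp fittings and the jar where they stand.

Things in the scene. Friction and masses are not known exactly. Their poses are not given: they have to be found in the camera images.
- tray: Blue pocket tray with pale grey floors, 188 x 172 mm (x, y), fixed. Origin: centre of its underside. Pocket floors are 4 mm above the bench, the blue lands around the pockets 16 mm, the outer rim 22 mm (6 mm wide; inside it 176 x 160 mm). A 54 mm wide finger channel (x -27 to 27 mm), floor at 4 mm, runs along y across the whole tray and through the rim: room for fingers beside the parts.
- bracket_pocket (a point): Point on the bracket pocket's floor at mid-channel, 38 mm to +y of the tray's centre, where the bracket's origin belongs; axes as the tray. Pocket 32 mm wide (4 mm play each side), x -80 to 68 mm, with a 64 mm wide head recess at its +x end (x 27 to 68): the bracket's head lies towards +x.
- spanner_pocket (a point): Point on the spanner pocket's floor at mid-channel, 38 mm to -y of the tray's centre, where the spanner's origin belongs; axes as the tray. Pocket 28 mm wide (4 mm play each side), x -70 to 84 mm, with a 52 mm wide head recess at its -x end (x -70 to -27): the spanner's head lies towards -x, so its own x points along the tray's -x.
- bracket: Gold-coloured flat T-shaped lamp bracket, loose, 8 mm thick, lying flat. Strap 24 mm wide from x = -76 to 34 mm, cross head 30 mm long and 56 mm wide from x = 34 to 64 mm. Origin: on the underside, on the strap's centreline, close to the balance point; grip across the strap here. z up.
- bracket_head (a point): Middle of the bracket's cross head, 49 mm along the bracket's +x from its origin, half-way up its thickness.
- spanner: Dark steel flat open-ended spanner, loose, 8 mm thick, lying flat. Handle 20 mm wide from x = -80 to 30 mm, jaw head 44 mm wide from x = 30 to 66 mm. Origin: on the underside, on the centreline, at the balance point; grip across the handle here. z up.
- spanner_head (a point): Middle of the spanner's jaw head, 48 mm along the spanner's +x from its origin, half-way up its thickness.
- cover: Black rigid board 168 x 152 x 6 mm (x, y, z), loose, lying on the bench, with a yellow bar handle in its middle: 70 mm long (x), 16 mm wide (y), from 6 to 36 mm above the underside. Origin: centre of the underside. On the tray it rests on the lands, underside 16 mm above the bench, long side along the tray's x, either way round, 4 mm play inside the rim.
- lamp_chrome: Bystander: chrome lamp fitting, 56 mm diameter, 40 mm high. Origin: centre of its underside.
- lamp_white: Bystander: white lamp fitting, 56 mm diameter, 40 mm high. Origin: centre of its underside.
- jar: Bystander: small amber jar with a steel cap, 50 mm diameter, 60 mm high. Origin: centre of its underside.
Mind the look-alikes: they are no part of the job. Of the things that look like the cover, the middle-sized one is meant.

How it is judged:
On the way:
1. both parts lie in their own pockets while the cover is still off the tray (x of bracket in the frame of bracket_pocket between -0.007 and 0.007 m and y of bracket in the frame of bracket_pocket between -0.007 and 0.007 m and angle between each of bracket, spanner's own z axis and vertical below 0.06 rad and angle between the x axis of each of bracket, spanner and the x axis of tray, either way round below 0.13 rad and z of bracket in the frame of tray between 0.001 and 0.007 m and linear speed of each of bracket, spanner below 0.02 m/s and angular speed of each of bracket, spanner below 0.2 rad/s and x of spanner in the frame of spanner_pocket between -0.007 and 0.007 m and y of spanner in the frame of spanner_pocket between -0.007 and 0.007 m and z of spanner in the frame of tray between 0.001 and 0.007 m and horizontal distance between cover and tray above 0.1 m), for 0.2 s.
At the end, for the whole second after the job is handed in: Bracket and spanner lie flat on the floors of their own pockets (origin within 7 mm of the pocket point along x and y, 3 mm in height); the cover lies level on the lands inside the rim (within 8 mm of centre along x and y, 3 mm in height, long side along the tray's); all at rest (x of bracket in the frame of bracket_pocket between -0.007 and 0.007 m and y of bracket in the frame of bracket_pocket between -0.007 and 0.007 m and angle between each of bracket, spanner, cover's own z axis and vertical below 0.06 rad and angle between the x axis of each of bracket, spanner, cover and the x axis of tray, either way round below 0.13 rad and z of bracket in the frame of tray between 0.001 and 0.007 m and linear speed of each of bracket, spanner, cover below 0.02 m/s and angular speed of each of bracket, spanner, cover below 0.2 rad/s and x of spanner in the frame of spanner_pocket between -0.007 and 0.007 m and y of spanner in the frame of spanner_pocket between -0.007 and 0.007 m and z of spanner in the frame of tray between 0.001 and 0.007 m and x of bracket_head in the frame of tray above 0.03 m and x of spanner_head in the frame of tray below -0.03 m and x of cover in the frame of tray between -0.008 and 0.008 m and y of cover in the frame of tray between -0.008 and 0.008 m and z of cover in the frame of tray between 0.013 and 0.019 m); the robot touches nothing.
It fails at once if the chrome lamp fitting is moved more than 25 mm or tipped over (distance of lamp_chrome from where it was at the start of the episode above 0.025 m or angle between lamp_chrome's own z axis and vertical above 0.5 rad).
It fails at once if the white lamp fitting is moved more than 25 mm or tipped over (distance of lamp_white from where it was at the start of the episode above 0.025 m or angle between lamp_white's own z axis and vertical above 0.5 rad).
It fails at once if the jar is moved more than 25 mm or tipped over (distance of jar from where it was at the start of the episode above 0.025 m or angle between jar's own z axis and vertical above 0.5 rad).
It also fails if it takes over 72 s, if anything falls off the work surface, if the arm or the gripper's body presses on something with over 40 N, if the wrist force passes 120 N, or if a joint passes its speed limit or range.

## Working session

There is one attempt and no reset: what is moved stays moved. The work goes in short steps, Python scripts to look and compute and a tool call to move; the robot and the scene stay as the last step left them, time stands still between calls to the robot, and variables do not carry over. Pictures are saved under pics/ and viewed, on a budget of 10 in all, crops included, one or two more only if the job needs it, and the job is handed in when it is done.

Besides the shell and the picture viewer there is one more tool, called after ">>>" as name(argument=value, ...), one argument or row to a line, values as JSON. move_arm: Moves the arm, as the interface text tells. Its arguments: {"type":"object","properties":{"plan":{"type":"array"},"force":{"type":"number"}},"required":["plan"]}

```bash
ls; mkdir -p pics; python3 - <<'E'
from station import status, snapshot
import cv2,numpy as np
s=status.sense();print({k:np.round(v,3).tolist() for k,v in s.items()})
for n in("top","scene"):
    d=snapshot(n);cv2.imwrite(f"pics/{n}0.png",d["img"][...,::-1]);np.savez(f"{n}0.npz",**d);print(d["mtx"],d["T"])
E
```

```text
pics
{'t': 0.0, 'q': [0.953, 0.528, 1.434, 0.0, 1.181, -0.178], 'qd': [0.002, -0.001, 0.0, 0.001, 0.0, -0.001], 'tau': [-0.001, -44.236, -17.802, -0.0, 0.009, 0.0], 'tcp_pos': [0.265, 0.565, 0.252], 'tool_rot': [0.218, 0.976, -0.001, -0.0], 'force': [0.163, 0.369, 1.185], 'ft_torque': [0.002, -0.04, -0.002], 'finger_gap': 1.0}
[[502.60762144   0.         271.85339058]
 [  0.         502.60762144 215.12099439]
 [  0.           0.           1.        ]] [[-4.33777531e-03  9.87010935e-01 -1.60594511e-01  2.24811101e-01]
 [-9.99989165e-01 -4.55275895e-03 -9.70734011e-04  1.28662803e-01]
 [-1.68927318e-03  1.60588560e-01  9.87019990e-01  1.53249013e+00]
 [ 0.00000000e+00  0.00000000e+00  0.00000000e+00  1.00000000e+00]]
[[387.42878133   0.         278.7502365 ]
 [  0.         387.42878133 213.10790839]
 [  0.           0.           1.        ]] [[ 0.17720763 -0.69132641  0.70047502  1.20493289]
 [ 0.98412179  0.13176716 -0.11891898  0.01804388]
 [-0.01008777  0.71042608  0.70369953  0.79556152]
 [ 0.          0.          0.          1.        ]]
```

View pics/top0.png

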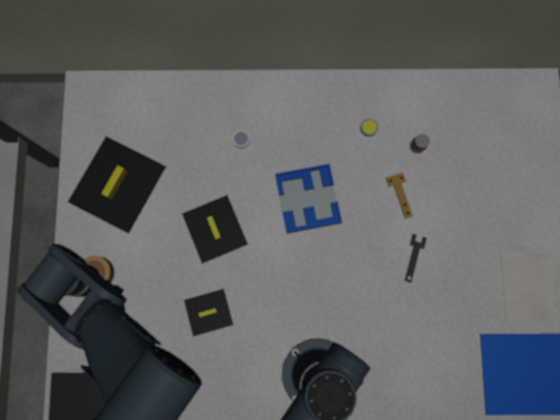

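View pics/scene0.png

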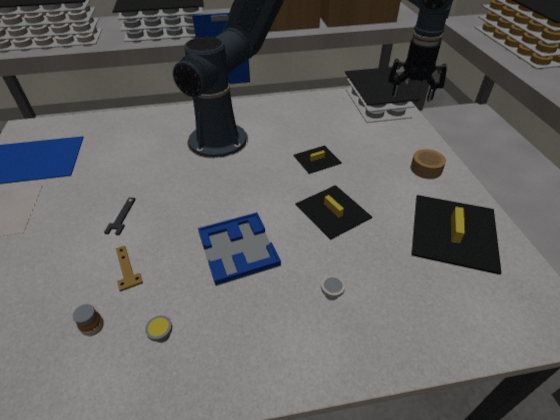

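Top view: the tray is at (308,198), the bracket at (399,195) and the spanner at (415,257). The lamps are at (241,138) and (369,127), and the jar is at (420,143). There are three cover-like boards: small at (208,312), middle at (214,228) and large at (117,184). I take the middle one. The bracket and spanner each have only one candidate. Next I measure all of them.

```bash
cat > h.py <<'E'
import numpy as np,cv2
def ray(d,uv,z):
    uv=np.atleast_2d(np.asarray(uv,float));K=d["mtx"];T=d["T"]
    v=np.c_[(uv[:,0]-K[0,2])/K[0,0],-(uv[:,1]-K[1,2])/K[1,1],-np.ones(len(uv))]@T[:3,:3].T
    return T[:3,3]+v*((z-T[2,3])/v[:,2])[:,None]
def blob(mask,uv,r=80):
    """pixels of the component nearest to uv"""
    n,l,st,c=cv2.connectedComponentsWithStats(mask.astype(np.uint8))
    k=[i for i in range(1,n) if st[i,4]>15];i=min(k,key=lambda i:np.hypot(*(c[i]-uv)))
    ys,xs=np.where(l==i);return np.c_[xs,ys]
def rect(d,mask,uv,z):
    """min-area rectangle in world xy (mm): centre, long, short, angle of long side, points"""
    p=ray(d,blob(mask,uv),z)[:,:2]
    (c,(w,h),a)=cv2.minAreaRect((p*1000).astype(np.float32))
    if w<h:w,h,a=h,w,a+90
    return np.array(c),w,h,(a+90)%180-90,p*1000
def hsv(d): return cv2.split(cv2.cvtColor(d["img"],cv2.COLOR_RGB2HSV))
def masks(d):
    H,S,V=[a.astype(int) for a in hsv(d)]
    return dict(yellow=(H>22)&(H<34)&(S>150)&(V>90),gold=(H>10)&(H<28)&(S>90)&(V>80),dark=(V<70),blue=(H>100)&(H<130)&(S>140))
E
python3 - <<'E'
import numpy as np,cv2
from h import *
for n,pts in (("top",dict(tray=(308,198),gold=(399,195),span=(415,257),cov=[(208,312),(214,228),(117,184)])),
  ("scene",dict(tray=(238,246),gold=(128,268),span=(121,215),cov=[(317,158),(333,210),(455,232)]))):
    d=dict(np.load(n+"0.npz"));m=masks(d)
    def sh(k,r): print(n,k,np.round(r[0],1),np.round(r[1:4],1),len(r[4]))
    sh("tray",rect(d,m["blue"],pts["tray"],.022))
    for k,c,z in(("gold","gold",.008),("span","dark",.008)):
        r=rect(d,m[c],pts[k],z);sh(k,r)
        u=np.array([np.cos(np.radians(r[3])),np.sin(np.radians(r[3]))]);p=(r[4]-r[0]);t=p@u;w=p@np.array([-u[1],u[0]])
        print("  mean t offset",t.mean().round(1),"width at -/+ ends",[np.ptp(w[(t>a)&(t<a+30)]).round(1) for a in(-r[1]/2,r[1]/2-30)])
    for c in pts["cov"]:
        sh("board",rect(d,m["dark"]|m["yellow"],c,.006)); sh("  handle",rect(d,m["yellow"],c,.036))
d=dict(np.load("top0.npz"))
c=cv2.resize(d["img"][90:350,60:460],None,fx=2,fy=2,interpolation=cv2.INTER_CUBIC);cv2.imwrite("pics/crop0.png",c[...,::-1])
for nm,uv,z in(("chrome/white",(241,138),.04),("lampB",(369,127),.04),("jar",(421,141),.06)):print(nm,ray(d,uv,z).round(3))
E
```

```text
top tray [464.6   8.1] [166.1  62.  -79.5] 652
top gold [ 531.8 -269.2] [136.   51.8  15.8] 357
  mean t offset 11.9 width at -/+ ends [np.float64(20.7), np.float64(51.8)]
top span [ 338.2 -297.9] [141.3  40.9 -16.8] 297
  mean t offset 9.1 width at -/+ ends [np.float64(17.4), np.float64(40.9)]
top board [181.2 321.9] [120.9 108.3 -74.4] 1479
top   handle [181.5 320.9] [ 49.4  12.3 -74.5] 75
top board [432.5 306.9] [165.3 148.1  22.7] 2557
top   handle [432.7 306.5] [70.2 16.6 22.3] 130
top board [574.4 612.7] [235.7 215.5 -27.2] 5076
top   handle [576.9 617.2] [ 99.5  23.4 -27.2] 245
scene tray [473.2  10.8] [169.   77.5 -79.3] 900
scene gold [ 533.3 -268.6] [138.1  54.7  16.6] 474
  mean t offset 16.6 width at -/+ ends [np.float64(22.5), np.float64(54.7)]
scene span [ 343.4 -295. ] [146.8  47.  -17.2] 339
  mean t offset 12.5 width at -/+ ends [np.float64(22.8), np.float64(47.0)]
scene board [186.4 323.1] [124.7 113.8 -74.9] 742
scene   handle [196.3 319.1] [ 49.3  13.  -74.9] 37
scene board [436.2 308.2] [169.2 153.3  22.9] 2151
scene   handle [434.8 308.2] [69.6 16.8 23.1] 99
scene board [576.9 614.8] [244.1 216.7 -27.3] 5146
scene   handle [564.2 625.1] [102.2  22.2 -27.2] 224
chrome/white [[0.709 0.224 0.04 ]]
lampB [[ 0.743 -0.172  0.04 ]]
jar [[ 0.691 -0.324  0.06 ]]
```

View pics/crop0.png

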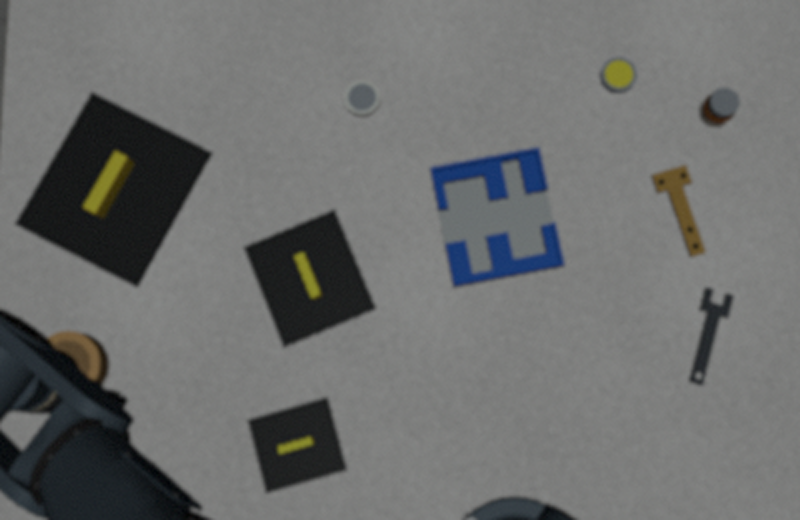

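The middle board measures about 168 x 152 mm with its handle along the long side, so it is the cover. The crop shows one gold T at (680,205) and one spanner at (712,335). The tray's wider recess is at (465,195), towards world +x and +y. I check the tray pose and its orientation next.

```bash
cat >> h.py <<'E'
def traypose(d,uv,r=75,yaw=None):
    m=masks(d)["blue"].copy();yy,xx=np.indices(m.shape);m&=np.hypot(xx-uv[0],yy-uv[1])<r
    px=np.c_[np.where(m)[::-1]];c,w,h,a=(0,0,0,0)
    p=(ray(d,px,.022)[:,:2]*1000).astype(np.float32);(c,(w,h),a)=cv2.minAreaRect(p)
    if w<h:a+=90
    a=(a+45)%90-45 if yaw is None else yaw
    t=np.radians(a);R=np.array([[np.cos(t),-np.sin(t)],[np.sin(t),np.cos(t)]])
    cam=d["T"][:2,3]*1000@R;q={z:ray(d,px,z)[:,:2]*1000@R for z in(0,.022)};o=[]
    for k,L in((0,188),(1,172)):
        far=1 if cam[k]<q[0][:,k].mean() else -1
        f=(far*q[.022][:,k]).max()*far; n=(-far*q[0][:,k]).max()*-far
        o.append((f+n)/2);print("  extent",abs(f-n).round(1),"of",L)
    return R@o,a,R
E
python3 - <<'E'
from h import *
for n,uv,r in(("top",(308,198),48),("scene",(238,246),60)):
    d=dict(np.load(n+"0.npz"));c,a,R=traypose(d,uv,r);print(n,c.round(1),round(a,2))
    # rectified tray at z=16 mm, 2 px/mm, tray x right, y up
    g=[(-100,-90),(100,-90),(100,90),(-100,90)];W=np.array([c+R@q for q in g])/1000
    P=np.c_[W,[.016]*4];T=np.linalg.inv(d["T"]);q=P@T[:3,:3].T+T[:3,3];uvs=np.c_[q[:,0]/-q[:,2]*d["mtx"][0,0]+d["mtx"][0,2],-q[:,1]/-q[:,2]*d["mtx"][1,1]+d["mtx"][1,2]].astype(np.float32)
    H=cv2.getPerspectiveTransform(uvs,np.float32([(0,360),(400,360),(400,0),(0,0)]))
    im=cv2.warpPerspective(d["img"],H,(400,360),flags=cv2.INTER_CUBIC);globals()[n]=im
cv2.imwrite("pics/tray.png",np.hstack([top,scene])[...,::-1])
E
```

```text
extent 180.5 of 188
  extent 164.9 of 172
top [525.4  19. ] 10.67
  extent 181.9 of 188
  extent 168.4 of 172
scene [524.5  20.9] 10.48
```

View pics/tray.png

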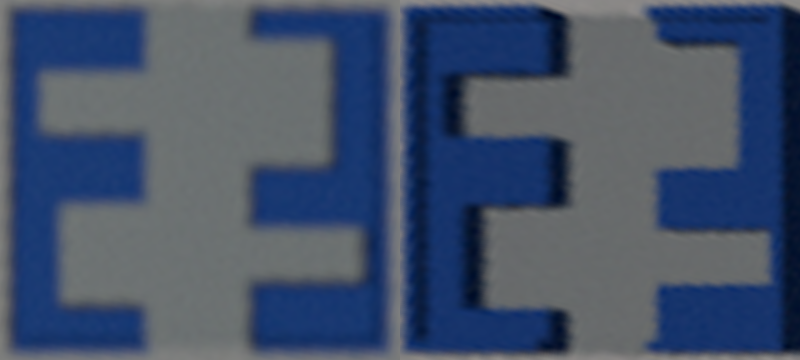

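The rectified views show the wide 64 mm recess at the top right (290,105), which is tray +x, +y. So tray x lies along world yaw +10.6°, with its centre at about (525,20) mm. This gives:
- Bracket pocket at (518,57).
- Spanner pocket at (532,-17).
- Bracket origin at about (538,-267), yaw 16°.
- Spanner origin at about (348,-298), yaw -17°.

Now I move to the bracket.

>>> move_arm(
  plan=[
    [[0,0,0,-0.125,-0.125,0,0.2],[0,0,0,-0.25,-0.25,0,0.2],[0,0,0,-0.375,-0.375,0,0.2],[0,0,0,-0.5,-0.5,0,0.2],[0,0,0,-0.625,-0.625,0,0.2],[0,0,0,-0.75,-0.75,0,0.2],[0,0,0,-0.875,-0.875,0,0.2],[0,0,0,-1,-1,0,0.2]],
  ],
  force=50,
)

```text
t: 1.1
tcp_pos: [0.314, 0.4317, 0.2533]
tool_rot: [0.218, 0.976, 0.0, 0.0]
force: [0.4, 0.0, -0.4]
finger_gap: 0.796
```

>>> move_arm(
  plan=[
    [[0,0,0,-0.125,-0.125,0,0.2],[0,0,0,-0.25,-0.25,0,0.2],[0,0,0,-0.375,-0.375,0,0.2],[0,0,0,-0.5,-0.5,0,0.2],[0,0,0,-0.625,-0.625,0,0.2],[0,0,0,-0.75,-0.75,0,0.2],[0,0,0,-0.875,-0.875,0,0.2],[0,0,0,-1,-1,0,0.2]],
  ],
)

```text
t: 2.1
tcp_pos: [0.362, 0.2986, 0.2533]
tool_rot: [0.218, 0.976, 0.0, 0.0]
force: [-0.2, -0.2, -0.2]
finger_gap: 0.798
```

>>> move_arm(
  plan=[
    [[0,0,0,-0.125,-0.125,0,0.2],[0,0,0,-0.25,-0.25,0,0.2],[0,0,0,-0.375,-0.375,0,0.2],[0,0,0,-0.5,-0.5,0,0.2],[0,0,0,-0.625,-0.625,0,0.2],[0,0,0,-0.75,-0.75,0,0.2],[0,0,0,-0.875,-0.875,0,0.2],[0,0,0,-1,-1,0,0.2]],
  ],
)

```text
t: 3.1
tcp_pos: [0.4098, 0.1656, 0.2533]
tool_rot: [0.218, 0.976, 0.0, 0.0]
force: [1.1, -0.5, -0.8]
finger_gap: 0.797
```

>>> move_arm(
  plan=[
    [[0,0,0,-0.125,-0.125,0,0.2],[0,0,0,-0.25,-0.25,0,0.2],[0,0,0,-0.375,-0.375,0,0.2],[0,0,0,-0.5,-0.5,0,0.2],[0,0,0,-0.625,-0.625,0,0.2],[0,0,0,-0.75,-0.75,0,0.2],[0,0,0,-0.875,-0.875,0,0.2],[0,0,0,-1,-1,0,0.2]],
  ],
)

```text
t: 4.1
tcp_pos: [0.458, 0.0326, 0.2533]
tool_rot: [0.218, 0.976, 0.0, 0.0]
force: [0.3, -0.8, 0.3]
finger_gap: 0.798
```

>>> move_arm(
  plan=[
    [[0,0,0,-0.125,-0.125,0.05,0.2],[0,0,0,-0.25,-0.25,0.1,0.2],[0,0,0,-0.375,-0.375,0.2,0.2],[0,0,0,-0.5,-0.5,0.3,0.2],[0,0,0,-0.625,-0.625,0.4,0.2],[0,0,0,-0.75,-0.75,0.5,0.2],[0,0,0,-0.875,-0.875,0.6,0.2],[0,0,0,-1,-1,0.7,0.2]],
  ],
)

```text
t: 5.1
tcp_pos: [0.5061, -0.1004, 0.1826]
tool_rot: [0.218, 0.976, -0.0, -0.0]
force: [0.4, 1.1, -0.6]
finger_gap: 0.799
```

>>> move_arm(
  plan=[
    [[0,0,0,-0.125,-0.125,0.1,0.2],[0,0,0,-0.25,-0.25,0.2,0.2],[0,0,0,-0.375,-0.375,0.3,0.2],[0,0,0,-0.5,-0.5,0.4,0.2],[0,0,0,-0.625,-0.625,0.5,0.2],[0,0,0,-0.75,-0.75,0.6,0.2],[0,0,0,-0.875,-0.875,0.7,0.2],[0,0,0,-1,-1,0.8,0.2]],
  ],
)

```text
t: 6.1
tcp_pos: [0.5542, -0.2334, 0.1026]
tool_rot: [0.218, 0.976, -0.0, 0.0]
force: [0.2, -0.0, 0.5]
finger_gap: 0.8
```

>>> move_arm(
  plan=[
    [[0,0,-0.18,0,-0.08,0,0.2],[0,0,-0.36,0,-0.16,0,0.2],[0,0,-0.54,0,-0.24,0.05,0.2],[0,0,-0.72,0,-0.32,0.15,0.2],[0,0,-0.92,0,-0.38,0.25,0.2],[0,0,-0.92,0,-0.38,0.35,0.2],[0,0,-0.92,0,-0.38,0.42,0.2],[0,0,-0.92,0,-0.38,0.42,0.2]],
  ],
)

```text
t: 7.1
tcp_pos: [0.5373, -0.2663, 0.0606]
tool_rot: [-0.141, 0.99, 0.001, -0.001]
force: [-1.2, 0.1, 0.2]
finger_gap: 0.803
```

```bash
python3 - <<'E'
from station import snapshot
from h import *
o=[]
for n,uv in(("top",(399,195)),("scene",(128,268))):
    d=snapshot(n);u,v=uv;im=d["img"][max(v-60,0):v+60,max(u-65,0):u+65];o.append(cv2.resize(im,(390,360),interpolation=cv2.INTER_CUBIC))
cv2.imwrite("pics/grip1.png",np.hstack(o)[...,::-1])
E
```

```text
(no output)
```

View pics/grip1.png

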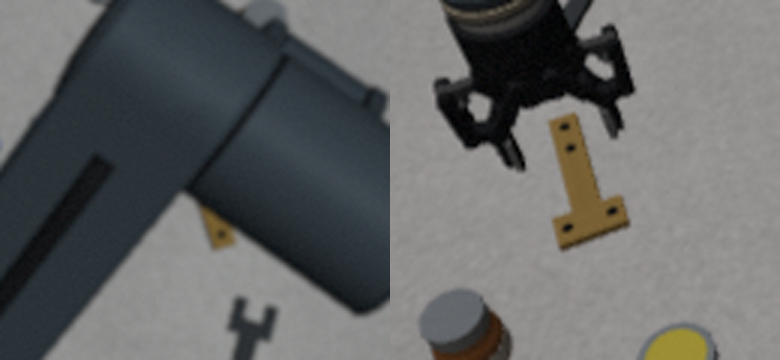

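The scene crop shows the open fingers at (515,155) and (615,130) straddling the strap and aligned with it. I lower and grip.

>>> move_arm(
  plan=[
    [[0,0,0,0.01,0,0.12,0.25],[0,0,0,0.01,0,0.25,0.35],[0,0,0,0.01,0,0.37,0.4],[0,0,0,0.01,0,0.37,1],[0,0,0,0.01,0,0.37,1],[0,0,0,0.01,0,0.37,1],[0,0,0,0.01,0,0.37,1],[0,0,0,0.01,0,0.37,1]],
  ],
  force=60,
)

```text
t: 8.2
tcp_pos: [0.5367, -0.267, 0.0244]
tool_rot: [-0.141, 0.99, -0.0, 0.0]
force: [0.3, -0.2, -1.1]
finger_gap: 0.254
```

>>> move_arm(
  plan=[
    [[0,0,0,0,0,-0.1,1],[0,0,0,0,0,-0.25,1],[0,0,0,0,0.1,-0.4,1],[0,0,0,-0.1,0.25,-0.5,1],[0,0,0,-0.15,0.4,-0.6,1],[0,0,0,-0.2,0.55,-0.6,1],[0,0,0,-0.25,0.7,-0.6,1],[0,0,0,-0.3,0.85,-0.6,1]],
  ],
)

```text
t: 9.2
tcp_pos: [0.5413, -0.1755, 0.0838]
tool_rot: [-0.142, 0.99, 0.0, -0.0]
force: [1.0, 0.4, -1.6]
finger_gap: 0.256
```

>>> move_arm(
  plan=[
    [[0,0,0,-0.05,0.13,0,1],[0,0,0,-0.1,0.26,0,1],[0,0,0,-0.15,0.4,0,1],[0,0,0,-0.2,0.53,0,1],[0,0,0,-0.24,0.66,0,1],[0,0,0,-0.27,0.78,0,1],[0,0,0,-0.3,0.9,0,1],[0,0,0,-0.3,1.0,0,1]],
  ],
)

```text
t: 10.2
tcp_pos: [0.5424, -0.0718, 0.0843]
tool_rot: [-0.142, 0.99, -0.0, 0.0]
force: [-0.4, -0.0, -1.6]
finger_gap: 0.254
```

>>> move_arm(
  plan=[
    [[0,0,0,-0.02,0.13,0,1],[0,0,0.05,-0.05,0.26,0,1],[0,0,0.1,-0.08,0.4,0,1],[0,0,0.12,-0.1,0.53,0,1],[0,0,0.12,-0.12,0.66,0,1],[0,0,0.12,-0.12,0.78,0,1],[0,0,0.12,-0.12,0.9,0,1],[0,0,0.12,-0.12,1.0,0,1]],
  ],
)

```text
t: 11.2
tcp_pos: [0.5256, 0.0275, 0.0843]
tool_rot: [-0.095, 0.996, 0.0, -0.0]
force: [-0.3, -0.0, -1.7]
finger_gap: 0.254
```

>>> move_arm(
  plan=[
    [[0,0,0,0,0.08,0.05,1],[0,0,0,0.01,0.16,0.1,1],[0,0,0,0.02,0.24,0.15,1],[0,0,0,0.02,0.31,0.2,1],[0,0,0,0.02,0.31,0.26,1],[0,0,0,0.02,0.31,0.29,1],[0,0,0,0.02,0.31,0.29,1],[0,0,0,0.02,0.31,0.29,1]],
  ],
)

```text
t: 12.2
tcp_pos: [0.5184, 0.0566, 0.0554]
tool_rot: [-0.094, 0.996, -0.0, 0.0]
force: [-0.6, 0.6, -1.3]
finger_gap: 0.258
```

```bash
cat > hov.py <<'E'
from station import snapshot,status
from h import *
def crops(name,uvs,h=60):
    o=[]
    for n,(u,v) in uvs:
        d=snapshot(n);np.savez(n+"1.npz",**d);o.append(cv2.resize(d["img"][max(v-h,0):v+h,max(u-65,0):u+65],(390,360),interpolation=cv2.INTER_CUBIC))
    cv2.imwrite(f"pics/{name}.png",np.hstack(o)[...,::-1])
E
python3 - <<'E'
from hov import *
crops("hov1",[("top",(308,198)),("scene",(238,246))])
s=status.sense();z=s["tcp_pos"][2]-.0244+.008;print(s["tcp_pos"],z)
t=np.radians(10.57);R=np.array([[np.cos(t),-np.sin(t)],[np.sin(t),np.cos(t)]])
for n,uv in(("top",(308,198)),("scene",(238,246))):
    d=dict(np.load(n+"1.npz"));m=masks(d)["gold"];yy,xx=np.indices(m.shape);m&=np.hypot(xx-uv[0],yy-uv[1])<50
    px=np.c_[np.where(m)[::-1]]
    for zz in(z,z-.008):
        p=(ray(d,px,zz)[:,:2]*1000-[525,20])@R;h=p[p[:,0]>36];print(n,len(px),"z",round(zz,3),"tray-frame x",p[:,0].min().round(1),p[:,0].max().round(1),"head y",h[:,1].min().round(1),h[:,1].max().round(1))
E
```

```text
[0.51834946 0.05667462 0.0554867 ] 0.039086695899367016Traceback (most recent call last):
  File "<stdin>", line 9, in <module>
    return umr_minimum(a, axis, None, out, keepdims, initial, where)
ValueError: zero-size array to reduction operation minimum which has no identity
```

View pics/hov1.png

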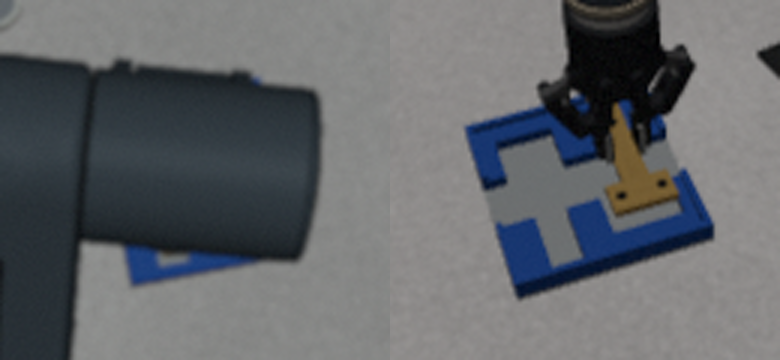

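The top view is hidden by the arm. The scene crop shows the bracket level in the jaws with its head at (640,195), above the recess. I measure it in the scene view only.

```bash
python3 - <<'E'
from hov import *
z=.0391
t=np.radians(10.57);R=np.array([[np.cos(t),-np.sin(t)],[np.sin(t),np.cos(t)]])
d=dict(np.load("scene1.npz"));m=masks(d)["gold"];yy,xx=np.indices(m.shape);m&=np.hypot(xx-238,yy-246)<60
px=np.c_[np.where(m)[::-1]]
# calibrate with the same view's own tray: bottom front edge etc. from traypose earlier -> (524.5,20.9)
for zz in(z,z-.008):
    p=(ray(d,px,zz)[:,:2]*1000-[524.7,20.3])@R;x=p[:,0].max();h=p[(p[:,0]>x-20)];print(len(px),"z",round(zz,3),"tray x",p[:,0].min().round(1),x.round(1),"head y",h[:,1].min().round(1),h[:,1].max().round(1))
E
```

```text
333 z 0.039 tray x -50.4 67.0 head y 9.9 65.5
333 z 0.031 tray x -58.0 60.7 head y 11.3 67.5
```

>>> move_arm(
  plan=[
    [[0,0,0,0,0,0.05,1],[0,0,0,0,0,0.1,1],[0,0,0,0,0,0.15,1],[0,0,0,0,0,0.2,1],[0,0,0,0,0,0.24,1],[0,0,0,0,0,0.265,1],[0,0,0,0,0,0.265,1],[0,0,0,0,0,0.265,1]],
  ],
)

```text
t: 13.3
tcp_pos: [0.5182, 0.0568, 0.0289]
tool_rot: [-0.095, 0.996, -0.0, 0.0]
force: [0.5, 0.5, -0.3]
finger_gap: 0.256
```

>>> move_arm(
  plan=[
    [[0,0,0,0,0,0,0.5],[0,0,0,0,0,0,0.45],[0,0,0,0,0,0,0.45],[0,0,0,0,0,-0.1,0.45],[0,0,0,0,0,-0.25,0.45],[0,0,0,0,0,-0.45,0.45],[0,0,0,0.1,-0.1,-0.6,0.4],[0,0,0,0.25,-0.25,-0.7,0.3]],
  ],
)

```text
t: 14.3
tcp_pos: [0.4982, 0.027, 0.1004]
tool_rot: [-0.095, 0.995, -0.0, 0.001]
force: [-0.1, -0.5, -1.3]
finger_gap: 0.697
```

>>> move_arm(
  plan=[
    [[0,0,0,0.1,-0.12,0,0.2],[0,0,0,0.2,-0.25,0,0.2],[0,0,0,0.3,-0.37,0,0.2],[0,0,0,0.4,-0.5,0,0.2],[0,0,0,0.5,-0.62,0,0.2],[0,0,0,0.6,-0.75,0,0.2],[0,0,0,0.7,-0.87,0,0.2],[0,0,0,0.8,-1,0,0.2]],
  ],
)

```text
t: 15.3
tcp_pos: [0.4381, -0.0866, 0.0988]
tool_rot: [-0.095, 0.996, -0.0, 0.0]
force: [0.6, 0.6, -0.0]
finger_gap: 0.797
```

>>> move_arm(
  plan=[
    [[0,0,0,0.1,-0.12,0,0.2],[0,0,0,0.2,-0.25,0,0.2],[0,0,0,0.3,-0.37,0,0.2],[0,0,0,0.4,-0.5,0,0.2],[0,0,0,0.5,-0.62,0,0.2],[0,0,0,0.6,-0.75,0,0.2],[0,0,0,0.7,-0.87,0,0.2],[0,0,0,0.8,-1,0,0.2]],
  ],
)

```text
t: 16.3
tcp_pos: [0.3783, -0.1997, 0.0988]
tool_rot: [-0.095, 0.996, 0.0, -0.0]
force: [0.0, 0.0, -0.6]
finger_gap: 0.801
```

```bash
python3 - <<'E'
from hov import *
crops("br2",[("top",(308,198)),("scene",(238,246))])
t=np.radians(10.57);R=np.array([[np.cos(t),-np.sin(t)],[np.sin(t),np.cos(t)]])
for n,uv in(("top",(308,190)),("scene",(255,248))):
    d=dict(np.load(n+"1.npz"));r=rect(d,masks(d)["gold"],uv,.012);u=R[:,0];print(n,"bracket in tray: centre",((r[0]-[525,20])@R+[6*1,0]).round(1),"want 0,38",np.round(r[1:4],1))
for n,uv in(("top",(415,257)),("scene",(121,215))):
    d=dict(np.load(n+"1.npz"));r=rect(d,masks(d)["dark"],uv,.008);print(n,"spanner",r[0].round(1),np.round(r[1:4],1))
E
```

```text
top bracket in tray: centre [ 1.6 36.3] want 0,38 [137.3  51.8  11.3]
scene bracket in tray: centre [ 1.8 36.9] want 0,38 [137.5  54.8  12. ]
top spanner [ 241.3 -160.3] [761.7 466.5 -41.2]
scene spanner [511.5 -58.3] [18.7  6.9 79.3]
```

View pics/br2.png

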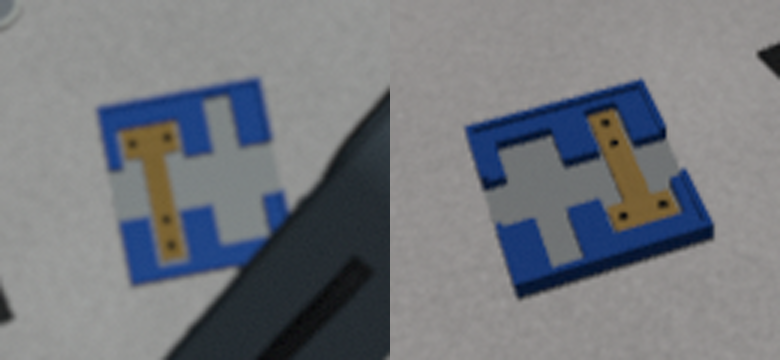

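The bracket lies in its pocket, about 1.6 mm off in x and 1.5 mm in y, with its head in the wide recess. Next is the spanner.

>>> move_arm(
  plan=[
    [[0,0,0.1,0.08,-0.15,0,0.2],[0,0,0.2,0.16,-0.3,0,0.2],[0,0,0.3,0.25,-0.45,0.05,0.2],[0,0,0.4,0.33,-0.6,0.12,0.2],[0,0,0.5,0.42,-0.75,0.2,0.2],[0,0,0.62,0.5,-0.91,0.28,0.2],[0,0,0.62,0.5,-0.91,0.36,0.2],[0,0,0.62,0.5,-0.91,0.39,0.2]],
  ],
)

```text
t: 17.4
tcp_pos: [0.3466, -0.2966, 0.0593]
tool_rot: [0.147, 0.989, 0.001, -0.001]
force: [-0.3, -0.2, -0.4]
finger_gap: 0.8
```

```bash
python3 - <<'E'
from hov import *
crops("sp1",[("scene",(121,215))],45)
E
```

```text
(no output)
```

View pics/sp1.png

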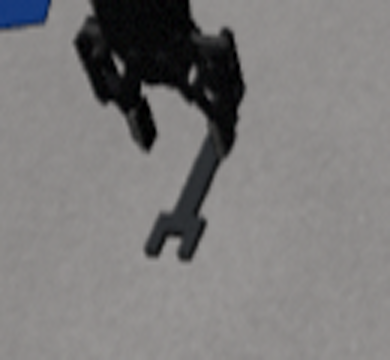

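The scene crop shows the fingers at (148,148) and (225,150) with the spanner below. The apparent sideways offset, about 32 mm along the ground, matches the parallax of the raised tips. I lower and grip.

>>> move_arm(
  plan=[
    [[0,0,0,0,-0.02,0.12,0.2],[0,0,0,0,-0.02,0.25,0.3],[0,0,0,0,-0.02,0.36,0.4],[0,0,0,0,-0.02,0.36,1],[0,0,0,0,-0.02,0.36,1],[0,0,0,0,-0.02,0.36,1],[0,0,0,0,-0.02,0.36,1],[0,0,0,0,-0.02,0.36,1]],
  ],
  force=60,
)

```text
t: 18.45
tcp_pos: [0.3463, -0.2997, 0.0239]
tool_rot: [0.148, 0.989, -0.0, 0.0]
force: [0.2, -0.1, -1.9]
finger_gap: 0.206
```

>>> move_arm(
  plan=[
    [[0,0,0,0,0,-0.1,1],[0,0,0,0,0,-0.25,1],[0,0,0,0,0,-0.4,1],[0,0,0.1,-0.02,0.1,-0.5,1],[0,0,0.2,-0.05,0.2,-0.6,1],[0,0,0.33,-0.07,0.3,-0.65,1],[0,0,0.46,-0.1,0.4,-0.65,1],[0,0,0.6,-0.12,0.5,-0.65,1]],
  ],
)

```text
t: 19.45
tcp_pos: [0.3728, -0.2552, 0.0901]
tool_rot: [0.377, 0.926, -0.0, 0.001]
force: [-0.1, 0.4, -1.5]
finger_gap: 0.207
```

>>> move_arm(
  plan=[
    [[0,0,0.12,0.02,0.12,0,1],[0,0,0.25,0.05,0.25,0,1],[0,0,0.37,0.07,0.37,0,1],[0,0,0.5,0.09,0.5,0,1],[0,0,0.62,0.11,0.62,0,1],[0,0,0.75,0.13,0.75,0,1],[0,0,0.87,0.16,0.87,0,1],[0,0,1,0.18,0.98,0,1]],
  ],
)

```text
t: 20.45
tcp_pos: [0.4278, -0.172, 0.0899]
tool_rot: [0.702, 0.712, 0.0, 0.0]
force: [1.3, -0.9, -2.3]
finger_gap: 0.203
```

>>> move_arm(
  plan=[
    [[0,0,0.12,0.1,0.07,0,1],[0,0,0.25,0.2,0.14,0,1],[0,0,0.37,0.3,0.21,0,1],[0,0,0.5,0.4,0.28,0,1],[0,0,0.62,0.5,0.35,0,1],[0,0,0.75,0.6,0.42,0,1],[0,0,0.87,0.7,0.49,0,1],[0,0,1,0.8,0.56,0,1]],
  ],
)

```text
t: 21.45
tcp_pos: [0.4824, -0.0911, 0.09]
tool_rot: [0.921, 0.389, 0.0, 0.0]
force: [0.0, -0.6, -1.3]
finger_gap: 0.204
```

>>> move_arm(
  plan=[
    [[0,0,0.12,0.12,-0.02,0,1],[0,0,0.25,0.25,-0.04,0,1],[0,0,0.37,0.37,-0.06,0,1],[0,0,0.5,0.5,-0.09,0,1],[0,0,0.62,0.63,-0.11,0.1,1],[0,0,0.78,0.75,-0.13,0.2,1],[0,0,0.78,0.87,-0.16,0.3,1],[0,0,0.78,0.87,-0.16,0.33,1]],
  ],
)

```text
t: 22.45
tcp_pos: [0.5313, -0.0171, 0.0558]
tool_rot: [0.995, 0.096, -0.0, -0.0]
force: [-0.3, -0.4, -1.6]
finger_gap: 0.209
```

```bash
python3 - <<'E'
from hov import *
crops("hov2",[("scene",(238,246)),("top",(308,198))],60)
E
```

```text
(no output)
```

View pics/hov2.png

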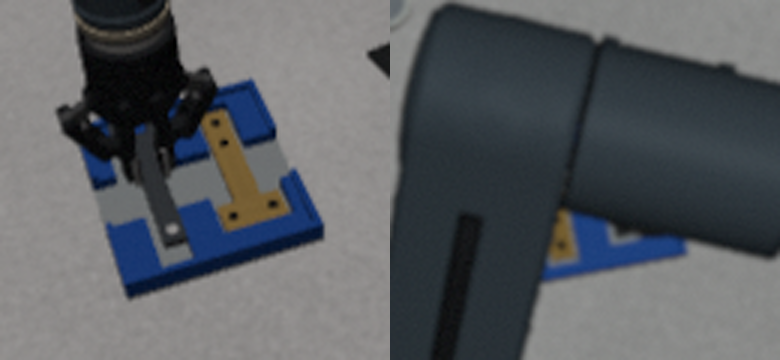

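The scene crop shows the spanner level in the jaws. Its handle end is at (177,240), over the narrow slot, and the bracket is still seated. I check where the handle end is.

```bash
python3 - <<'E'
from hov import *
d=dict(np.load("scene1.npz"));t=np.radians(10.57);R=np.array([[np.cos(t),-np.sin(t)],[np.sin(t),np.cos(t)]])
H,S,V=[a.astype(int) for a in hsv(d)];m=(S<90)&(V<80)
for z in(.040,.032):
    m2=m.copy();yy,xx=np.indices(m.shape);px=np.c_[np.where(m&(yy>246)&(yy<275)&(xx>218)&(xx<245))[::-1]]
    p=(ray(d,px,z)[:,:2]*1000-[524.7,20.3])@R;e=p[p[:,0]>p[:,0].max()-30];print(z,len(px),"x max",p[:,0].max().round(1),"end y",e[:,1].min().round(1),e[:,1].max().round(1))
print(V[255:272,226:242])
E
```

```text
0.04 172 x max 87.8 end y -47.0 -27.7
0.032 172 x max 81.7 end y -46.1 -26.6
[[ 53  52  52  51  51  68 105 114 114 113 114 112 113 112 112 112]
 [ 51  52  51  52  50  51  91 110 112 114 112 113 112 113 113 114]
 [ 51  54  51  54  52  51  68 103 112 113 113 114 113 112 114 113]
 [ 50  51  52  52  51  52  51  92 111 113 113 113 111 113 113 114]
 [ 51  52  52  51  53  53  51  78 107 113 112 114 114 112 113 113]
 [ 52  53  61  69  83  77  57  68 106 114 114 113 112 113 114 115]
 [ 55  49  85 110 127 122  81  53  92 112 113 114 114 113 113 112]
 [ 59  51  97 134 144 139  90  57  70 105 114 112 112 114 113 113]
 [ 59  51  76 111 122 107  67  51  59 104 114 113 112 112 112 112]
 [ 75  52  52  64  69  56  53  50  48  88 110 114 112 112 114 113]
 [ 85  57  52  50  47  45  43  38  34  61 103 112 112 113 115 114]
 [ 95  60  45  44  34  35  29  21  42  59 101 113 112 112 113 114]
 [115  71  36  25  30  44  56  69  86  77  95 110 113 112 112 113]
 [113  95  60  69  79  87  97 110 114 106  84 105 113 113 113 112]
 [113 113  96 107 113 115 114 115 112 114  84 101 112 113 112 113]
 [114 113 114 114 113 115 114 113 115 113 101  92 107 113 113 113]
 [112 114 113 113 111 113 112 114 113 114 113  94 107 113 113 113]]
```

>>> move_arm(
  plan=[
    [[0,0,0,-0.015,0,0.05,1],[0,0,0,-0.015,0,0.1,1],[0,0,0,-0.015,0,0.15,1],[0,0,0,-0.015,0,0.2,1],[0,0,0,-0.015,0,0.24,1],[0,0,0,-0.015,0,0.27,1],[0,0,0,-0.015,0,0.27,1],[0,0,0,-0.015,0,0.27,1]],
  ],
)

```text
t: 23.55
tcp_pos: [0.5299, -0.0181, 0.0289]
tool_rot: [0.996, 0.095, 0.0, 0.0]
force: [-0.4, 0.7, -1.6]
finger_gap: 0.206
```

>>> move_arm(
  plan=[
    [[0,0,0,0,0,0,0.5],[0,0,0,0,0,0,0.45],[0,0,0,0,0,0,0.45],[0,0,0,0,0,-0.1,0.45],[0,0,0,0,0,-0.25,0.45],[0,0,0,0,0,-0.45,0.45],[0,0,0,0,-0.1,-0.6,0.45],[0,0,0,-0.02,-0.2,-0.7,0.45]],
  ],
)

```text
t: 24.55
tcp_pos: [0.5242, 0.0018, 0.1003]
tool_rot: [0.996, 0.095, 0.001, 0.0]
force: [0.1, 1.2, -0.0]
finger_gap: 0.55
```

>>> move_arm(
  plan=[
    [[0,0,0,-0.01,-0.12,0,0.45],[0,0,0,-0.02,-0.25,0,0.45],[0,0,0,-0.03,-0.37,0,0.45],[0,0,0,-0.04,-0.5,0,0.45],[0,0,0,-0.06,-0.62,0,0.45],[0,0,0,-0.07,-0.75,0,0.45],[0,0,0,-0.09,-0.87,0,0.45],[0,0,0,-0.1,-1,0,0.45]],
  ],
)

```text
t: 25.55
tcp_pos: [0.4951, 0.0982, 0.0988]
tool_rot: [0.996, 0.095, -0.0, 0.0]
force: [0.4, -0.1, 0.1]
finger_gap: 0.55
```

>>> move_arm(
  plan=[
    [[0,0,0,-0.01,-0.12,0,0.45],[0,0,0,-0.02,-0.25,0,0.45],[0,0,0,-0.03,-0.37,0,0.45],[0,0,0,-0.04,-0.5,0,0.45],[0,0,0,-0.06,-0.62,0,0.45],[0,0,0,-0.07,-0.75,0,0.45],[0,0,0,-0.09,-0.87,0,0.45],[0,0,0,-0.1,-1,0,0.45]],
  ],
)

```text
t: 26.55
tcp_pos: [0.4664, 0.1946, 0.0988]
tool_rot: [0.996, 0.095, -0.0, 0.0]
force: [0.3, -0.7, -0.0]
finger_gap: 0.55
```

```bash
python3 - <<'E'
from hov import *
crops("sp2",[("top",(308,198)),("scene",(238,246))])
t=np.radians(10.57);R=np.array([[np.cos(t),-np.sin(t)],[np.sin(t),np.cos(t)]])
for n,uv in(("top",(308,190)),("scene",(255,248))):
    d=dict(np.load(n+"1.npz"));r=rect(d,masks(d)["gold"],uv,.012);print(n,"bracket",((r[0]-[525,20])@R+[6,0]).round(1),np.round(r[1:4],1))
    H,S,V=[a.astype(int) for a in hsv(d)];m=(S<90)&(V<80);yy,xx=np.indices(m.shape)
    px=np.c_[np.where(m)[::-1]];p=(ray(d,px,.012)[:,:2]*1000-[525,20])@R;k=(abs(p[:,1]+38)<26)&(abs(p[:,0])<86);p=p[k]
    (c,s,a)=cv2.minAreaRect(p.astype(np.float32));e=p[p[:,0]>0];print(n,"spanner origin",c[0]-7,"y",c[1],s,a,"handle y",e[:,1].min(),e[:,1].max(),"x",p[:,0].min(),p[:,0].max())
    r=rect(d,masks(d)["yellow"],(214,228) if n=="top" else (333,210),.036);print(n,"cover handle",r[0].round(1),np.round(r[1:4],1))
E
```

```text
top bracket [ 1.6 36.3] [137.3  51.8  11.3]
top spanner origin -1.8020553588867188 y -40.199798583984375 (44.64792251586914, 143.63951110839844) 89.55176544189453 handle y -48.197674500838836 -28.144736725843106 x -66.70422820411464 77.0514558963013
top cover handle [576.7 616.9] [ 99.6  24.6 -27.1]
scene bracket [ 1.8 36.9] [137.5  54.8  12. ]
scene spanner origin -0.8292160034179688 y -35.60047149658203 (144.6926727294922, 47.72328567504883) 0.5253481864929199 handle y -47.87355690770532 -24.20968038784321 x -66.0045271233962 78.59680769154645
scene cover handle [434.7 308.7] [70.  17.1 20.1]
```

View pics/sp2.png

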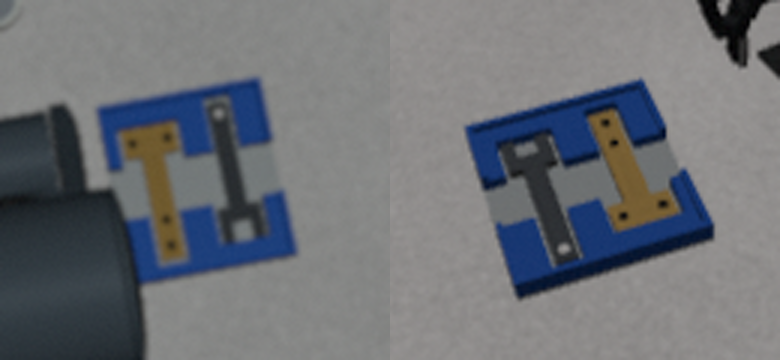

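Both parts lie in their pockets: the spanner's head is in the recess at (242,225), and it reads within about 2 mm along x and 0–2 mm across. Next is the cover at (433.5,307), yaw 22.7°.

>>> move_arm(
  plan=[
    [[0,0,-0.05,-0.01,-0.12,0,0.4],[0,0,-0.1,-0.02,-0.25,0,0.4],[0,0,-0.15,-0.03,-0.37,0,0.4],[0,0,-0.2,-0.05,-0.5,0,0.4],[0,0,-0.26,-0.06,-0.62,0,0.4],[0,0,-0.26,-0.08,-0.75,0.05,0.4],[0,0,-0.26,-0.1,-0.87,0.1,0.4],[0,0,-0.26,-0.1,-1,0.15,0.4]],
  ],
)

```text
t: 27.65
tcp_pos: [0.4375, 0.2908, 0.0833]
tool_rot: [0.981, 0.196, -0.0, 0.0]
force: [0.4, -0.3, -0.5]
finger_gap: 0.596
```

>>> move_arm(
  plan=[
    [[0,0,0,0.01,-0.08,0,0.4],[0,0,0,0.03,-0.17,0,0.4],[0,0,0,0.03,-0.17,0.1,0.4],[0,0,0,0.03,-0.17,0.2,0.4],[0,0,0,0.03,-0.17,0.3,0.4],[0,0,0,0.03,-0.17,0.4,0.4],[0,0,0,0.03,-0.17,0.49,0.5],[0,0,0,0.03,-0.17,0.49,0.5]],
  ],
  force=90,
)

```text
t: 28.65
tcp_pos: [0.4339, 0.3067, 0.0339]
tool_rot: [0.981, 0.195, -0.001, 0.0]
force: [-0.2, 0.3, -0.3]
finger_gap: 0.498
```

>>> move_arm(
  plan=[
    [[0,0,0,0,0,0,1],[0,0,0,0,0,0,1],[0,0,0,0,0,0,1],[0,0,0,0,0,0,1],[0,0,0,0,0,0,1],[0,0,0,0,0,-0.05,1],[0,0,0,0,0,-0.15,1],[0,0,0,0,0,-0.25,1]],
  ],
  force=90,
)

```text
t: 29.65
tcp_pos: [0.4343, 0.3069, 0.0603]
tool_rot: [0.981, 0.196, -0.0, 0.0]
force: [0.4, 0.2, -2.2]
finger_gap: 0.165
```

>>> move_arm(
  plan=[
    [[0,0,0,0,0.08,-0.08,1],[0,0,0,-0.02,0.2,-0.15,1],[0,0,0,-0.04,0.33,-0.22,1],[0,0,0,-0.06,0.46,-0.3,1],[0,0,0,-0.07,0.6,-0.3,1],[0,0,0,-0.08,0.73,-0.3,1],[0,0,0,-0.09,0.86,-0.3,1],[0,0,0,-0.09,1,-0.3,1]],
  ],
)

```text
t: 30.65
tcp_pos: [0.4644, 0.2103, 0.0896]
tool_rot: [0.981, 0.196, -0.0, 0.0]
force: [0.3, 0.2, -2.2]
finger_gap: 0.172
```

>>> move_arm(
  plan=[
    [[0,0,0,-0.01,0.12,0,1],[0,0,0,-0.02,0.25,0,1],[0,0,0,-0.03,0.37,0,1],[0,0,0,-0.05,0.5,0,1],[0,0,0,-0.06,0.62,0,1],[0,0,0,-0.07,0.75,0,1],[0,0,0,-0.08,0.87,0,1],[0,0,0,-0.09,1,0,1]],
  ],
)

```text
t: 31.65
tcp_pos: [0.4947, 0.1146, 0.0898]
tool_rot: [0.981, 0.196, -0.0, 0.0]
force: [0.4, 0.3, -1.9]
finger_gap: 0.167
```

>>> move_arm(
  plan=[
    [[0,0,0.05,-0.01,0.12,0,1],[0,0,0.1,-0.02,0.25,0,1],[0,0,0.15,-0.03,0.37,0,1],[0,0,0.2,-0.05,0.5,0,1],[0,0,0.27,-0.06,0.62,0,1],[0,0,0.27,-0.07,0.75,0,1],[0,0,0.27,-0.08,0.87,0,1],[0,0,0.27,-0.09,1,0,1]],
  ],
)

```text
t: 32.65
tcp_pos: [0.5247, 0.0188, 0.0898]
tool_rot: [0.996, 0.091, -0.0, -0.0]
force: [0.5, 0.3, -2.5]
finger_gap: 0.168
```

```bash
python3 - <<'E'
from hov import *
s=status.sense();print(np.round(s["tcp_pos"],4),np.round(s["tool_rot"],3))
crops("cv1",[("scene",(238,246)),("top",(308,198))],60)
E
```

```text
[0.5247 0.0188 0.0898] [ 0.996  0.091 -0.    -0.   ]
```

View pics/cv1.png

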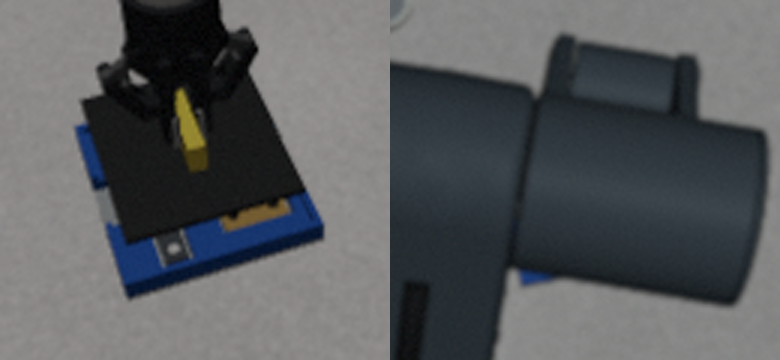

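The scene crop shows the board level, parallel to the tray and 34 mm above the lands. I measure its front edge.

```bash
python3 - <<'E'
from hov import *
d=dict(np.load("scene1.npz"));t=np.radians(10.57);R=np.array([[np.cos(t),-np.sin(t)],[np.sin(t),np.cos(t)]])
H,S,V=[a.astype(int) for a in hsv(d)];m=((V<60)&(S<110)).astype(np.uint8)
cn=np.array([[0,0]]);zb=d and .0898-.0339
for z in(zb+.006,zb):
    px=np.c_[np.where(m>0)[::-1]];p=(ray(d,px,z)[:,:2]*1000-[524.7,20.3])@R
    k=(p[:,0]>-40)&(p[:,0]<100)&(abs(p[:,1])<90)
    q=p[k];front=[q[(abs(q[:,1]-y)<4)][:,0].max().round(1) for y in(-65,-50,20,40,65)]
    side=[(q[abs(q[:,0]-x)<4][:,1].min().round(1),q[abs(q[:,0]-x)<4][:,1].max().round(1)) for x in(0,30,60)]
    print(round(z,4),"front x",front,"sides y",side)
u,v=173,186
print(V[258:272,205:225]); print(V[215,190:205],V[225,262:280])
E
```

```text
0.0619 front x [np.float64(85.2), np.float64(98.6), np.float64(86.4), np.float64(91.3), np.float64(85.6)] sides y [(np.float64(-73.8), np.float64(73.7)), (np.float64(-74.5), np.float64(72.8)), (np.float64(-75.9), np.float64(74.3))]
0.0559 front x [np.float64(80.4), np.float64(98.9), np.float64(81.6), np.float64(82.7), np.float64(80.9)] sides y [(np.float64(-73.3), np.float64(75.3)), (np.float64(-75.6), np.float64(74.5)), (np.float64(-74.7), np.float64(76.0))]
[[138 124 111 110 112 110  90  48  26  27  27  26  25  24  25  27  26  26
   26  27]
 [136 126 109 109 110 110 110  67  31  26  26  27  26  26  25  26  25  26
   25  28]
 [137 139 117 109 111 110 111  79  40  24  24  25  24  24  27  27  26  26
   26  28]
 [140 141 126 109 109 109 111  90  47  25  27  28  27  27  26  26  26  25
   25  25]
 [139 139 127 107 109 111 109 111  69  32  26  27  27  27  27  27  25  28
   24  27]
 [138 138 138 113 109 111 110 111  81  39  26  25  28  26  27  24  23  23
   24  21]
 [141 140 139 104 101 110 110 110  92  48  25  25  24  22  24  20  18  16
   16  21]
 [142 141 140 116  93 105 111 110 110  69  30  20  22  18  14  33  35  64
   71  74]
 [138 138 137 137 103 105 110 111 110  78  36  15  35  37  63  81  85 104
  110 110]
 [137 137 140 139 111 108 111 110 110  93  63  67  80  85 105 110 110 110
  110 110]
 [136 139 140 141 119 103 107 111 109 111 100 109 110 111 110 110 110 110
  111 110]
 [137 138 138 140 140 103 107 110 110 111 110 110 110 110 109 111 112 111
  110 110]
 [137 137 140 140 139 110 107 109 110 110 110 110 109 112 110 110 110 111
  111 110]
 [139 140 140 140 138 117 102 107 112 111 109 111 110 109 109 110 109 112
  109 110]]
[139 137 140 140 140 138 138 136 138 138 137 138 140 141 142] [ 27  60 131 146 144 142 143 145 148 146 145 145 147 148 148 146 145 143]
```

>>> move_arm(
  plan=[
    [[0,0,0,0.015,-0.01,0.08,1],[0,0,0,0.015,-0.01,0.16,1],[0,0,0,0.015,-0.01,0.24,1],[0,0,0,0.015,-0.01,0.29,1],[0,0,0,0.015,-0.01,0.32,1],[0,0,0,0.015,-0.01,0.35,1],[0,0,0,0.015,-0.01,0.37,1],[0,0,0,0.015,-0.01,0.385,1]],
  ],
)

```text
t: 33.75
tcp_pos: [0.5258, 0.0208, 0.0513]
tool_rot: [0.996, 0.091, 0.0, 0.0]
force: [-1.3, -0.3, 19.4]
finger_gap: 0.165
```

The upward force is 19 N at a height about 1.4 mm early, so I look before letting go.

```bash
python3 - <<'E'
from hov import *
d=snapshot("scene");np.savez("scene2.npz",**d);cv2.imwrite("pics/cv2.png",cv2.resize(d["img"][200:290,180:300],(800,600),interpolation=cv2.INTER_CUBIC)[...,::-1])
E
```

```text
(no output)
```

View pics/cv2.png

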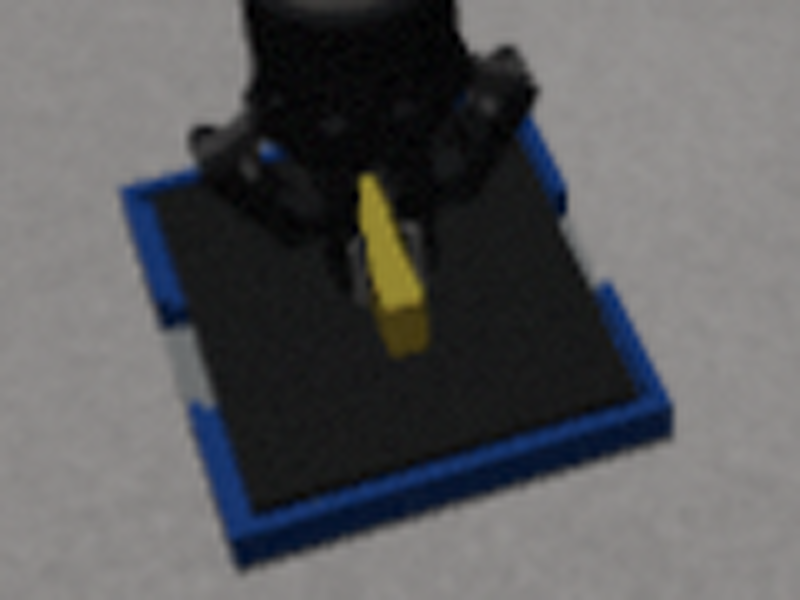

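The board sits inside the rim all round, with blue rim visible on every side and the handle at (395,270). I release and raise the arm.

>>> move_arm(
  plan=[
    [[0,0,0,0,0,0,0.6],[0,0,0,0,0,0,0.45],[0,0,0,0,0,0,0.4],[0,0,0,0,0,-0.05,0.4],[0,0,0,0,0,-0.2,0.4],[0,0,0,0,0,-0.4,0.4],[0,0,0,0,0,-0.6,0.4],[0,0,0,0,0,-0.8,0.4]],
  ],
)

```text
t: 34.8
tcp_pos: [0.5259, 0.0208, 0.1331]
tool_rot: [0.996, 0.091, 0.001, 0.0]
force: [-0.2, 0.3, 0.6]
finger_gap: 0.601
```

>>> move_arm(
  plan=[
    [[0,0,0,-0.12,-0.12,0,0.4],[0,0,0,-0.2,-0.25,-0.1,0.4],[0,0,0,-0.2,-0.37,-0.2,0.4],[0,0,0,-0.2,-0.5,-0.3,0.4],[0,0,0,-0.2,-0.62,-0.3,0.4],[0,0,0,-0.2,-0.75,-0.3,0.4],[0,0,0,-0.2,-0.87,-0.3,0.4],[0,0,0,-0.2,-1,-0.3,0.4]],
  ],
)

```text
t: 35.8
tcp_pos: [0.4878, 0.1164, 0.161]
tool_rot: [0.996, 0.091, -0.0, -0.0]
force: [-0.1, 0.8, 0.5]
finger_gap: 0.603
```

>>> move_arm(
  plan=[
    [[0,0,0,-0.01,-0.12,0,0.4],[0,0,0,-0.02,-0.25,0,0.4],[0,0,0,-0.03,-0.37,0,0.4],[0,0,0,-0.05,-0.5,0,0.4],[0,0,0,-0.06,-0.62,0,0.4],[0,0,0,-0.07,-0.75,0,0.4],[0,0,0,-0.08,-0.87,0,0.4],[0,0,0,-0.1,-1,0,0.4]],
  ],
)

```text
t: 36.8
tcp_pos: [0.46, 0.2129, 0.1613]
tool_rot: [0.996, 0.091, 0.0, -0.0]
force: [-0.2, -0.3, -0.2]
finger_gap: 0.602
```

```bash
python3 - <<'E'
from hov import *
crops("fin",[("top",(308,198)),("scene",(238,246))])
t=np.radians(10.57);R=np.array([[np.cos(t),-np.sin(t)],[np.sin(t),np.cos(t)]])
for n,uv in(("top",(308,198)),("scene",(238,236))):
    d=dict(np.load(n+"1.npz"));m=masks(d)
    r=rect(d,m["yellow"],uv,.052);print(n,"handle in tray",((r[0]-[525,20])@R).round(1),np.round(r[1:4],1))
    H,S,V=[a.astype(int) for a in hsv(d)];r=rect(d,((V<60)&(S<110))|m["yellow"],uv,.022);print(n,"board in tray",((r[0]-[525,20])@R).round(1),np.round(r[1:4],1))
    if n=="top":
        dep=d["depth"]; T=d["T"];yy,xx=np.indices(dep.shape);K=d["mtx"]
        P=np.stack([(xx-K[0,2])/K[0,0]*dep,-(yy-K[1,2])/K[1,1]*dep,-dep],-1)@T[:3,:3].T+T[:3,3]
        l=(P[...,:2]*1000-[525,20])@R
        for sx in(-1,1):
            for sy in(-1,1):
                k=(sx*l[...,0]>45)&(sx*l[...,0]<75)&(sy*l[...,1]>35)&(sy*l[...,1]<65)&(dep>0);print(sx,sy,"height mm",(np.median(P[...,2][k])*1000).round(1))
        b=(np.abs(l[...,0])>110)&(np.abs(l[...,0])<135)&(np.abs(l[...,1])<60);print("bench",(np.median(P[...,2][b])*1000).round(1))
E
```

```text
top handle in tray [-1.5  0.1] [69.9 17.1 10.3]
top board in tray [-0.1  0.2] [163.3 146.7  10.7]
-1 -1 height mm 21.5
-1 1 height mm 21.5
1 -1 height mm 21.4
1 1 height mm 21.2
bench -0.8
scene handle in tray [1.3 1.2] [71.3 15.3 10.7]
scene board in tray [1.3 1.5] [168.9 152.2  10.4]
```

View pics/fin.png

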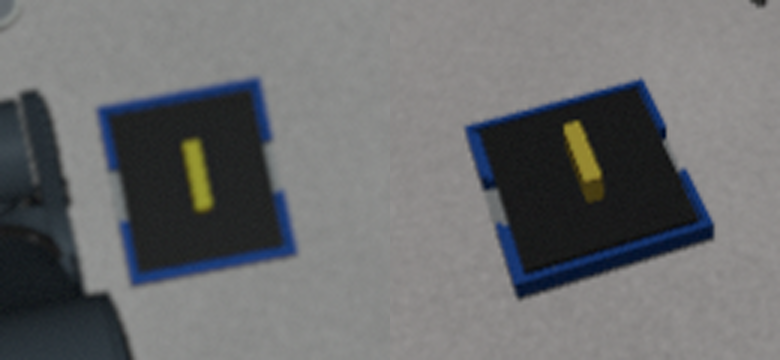

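Both views show the board centred and level inside the rim. Its top reads 21.2–21.5 mm at all four corners against 22 mm expected. The arm is clear, so I hand in.

```bash
python3 -c "
from station import manip
print(manip.sign_off())"
```

```text
the job is handed in; nothing more can be done
None
```

I placed the bracket and then the spanner in their pockets, laid the middle-sized cover board on the tray, and handed the job in at about 37 s. The hand-in gives no verdict.

**Bracket:** about 1.6–1.8 mm off along x and 1–2 mm across, with its head in the wide recess.

**Spanner:** about 1–2 mm off along x. Across, the top view reads 2.2 mm one way and the scene view 2.4 mm the other, which is within the 7 mm tolerance. Its head is towards the tray's -x.

**Cover:** within 1.5 mm of centre in both views and within about 0.3° of the tray's angle. Its top reads 21.2–21.5 mm at all four corners, where 22 mm is expected and the bench itself reads -0.8 mm.

**Checks that disagreed:**
- **Early contact:** while lowering the cover I felt about 19 N of contact some 1.4 mm earlier than expected. Pictures and depth readings then showed the board flat on the lands.
- **Spread between the cameras:** they differ by 1–3 mm on the cover and by up to 4.6 mm across the spanner.

The arm never went near the lamps or the jar; I did not measure their positions again at the end.

I viewed 13 pictures, three over the budget of 10.

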